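# Switch the cold room's yellow control unit to defrost with the flat screwdriver

### The job

Take the orange-handled flat screwdriver out of the bench rack, put its blade in the slot of the selector on the yellow control unit and turn the selector a quarter turn clockwise, to its stop, so that its white pointer points at the orange mark. Then hang the screwdriver back in the rack hole that it came from, collar down on the board, and let go. Only the screwdriver may touch the unit, never the gripper; leave the blue unit's selector, the other tools and the things on the bench as they are.

Things in the scene. Friction and masses are not known exactly. Their poses are not given: they have to be found in the camera images.
- flat_driver: Loose flat screwdriver, orange handle, 0.1 to 0.23 kg, 151 mm long, standing upright in any of the rack's holes, tip down, at any of a range of angles. Origin: on its axis, at the underside of its black collar, which rests on the rack's board. z up the handle, x along the blade's width. Collar 36 mm across, 6 mm thick; below it a 12 mm cone, 22 mm across at the top, centres it in the hole.
- flat_driver_tip (a point): Centre of the end of the blade, 80 mm below the screwdriver's origin on its axis; axes as the screwdriver's. Shaft 10 mm across; the blade is 20 mm wide (along x), 3.5 mm thick (along y), and runs parallel over its last 24 mm.
- flat_driver_handle (a point): Point in the orange handle, 42 mm above the screwdriver's origin on its axis; axes as the screwdriver's. The handle is a square bar 28 x 28 mm with its flats facing x and y, from 6 to 68 mm above the origin (a small cap to 71 mm).
- rack: Fixed brown wooden rack: a board 80 x 260 x 15 mm on end walls, its top 95 mm above the table. Origin: centre of its underside; long axis along y. Three round through holes 27 mm across on its centre line, at y = -85, 0 and +85 mm.
- cross_driver: Loose cross-head screwdriver with a blue handle, otherwise of the same size and origin; hangs in another hole. Leave alone.
- nut_driver: Loose nut driver with a black handle, otherwise of the same size and origin; hangs in another hole. Leave alone.
- unit_yellow: Fixed white control unit, 120 x 120 mm, 85 mm high, with a yellow top plate; origin: centre of its underside. In the middle of its top stands the selector. On the plate, 46 mm from the centre, a green mark towards the unit's +x (cooling) and an orange mark towards its -y (defrost). It and the blue unit may have changed places.
- sel_yellow (a joint): Angle of the yellow unit's selector, rad: 0 = pointer at the green mark, 1.57 = at the orange mark; grows as it turns clockwise seen from above. Starts between 0 and 0.25; stops at 0 and just past the orange mark, at 1.6. Friction of about 0.12 N m; it stays where it is left.
- sel_yellow_slot (a point): Centre of the slot's mouth, on the turning axis, at the top of the yellow unit's selector, 99 mm above the table. z up, x along the slot towards the pointer; turns with the selector: a grey disc 50 mm across on a black skirt 62 mm across, white pointer on its rim. The slot crosses the whole disc, is 7 mm wide (12 mm at its chamfered mouth) and 10 mm deep.
- sel_blue_pointer (a point): White pointer on the rim of the blue unit's selector, 30 mm from that selector's axis, which is the centre of the blue unit. The blue unit is like the yellow one but for its blue top plate; leave its selector as it is.
- tape_roll: Loose bystander: cardboard ring, 90 mm across, 48 mm high; origin: centre of its underside.
- spray_bottle: Loose bystander: white bottle with green cap, 64 mm across, 190 mm high; origin: centre of its underside.
- mug: Loose bystander: blue mug, 80 mm across, 90 mm high; origin: centre of its underside.
- torch: Loose bystander: red torch with black head lying along its x, 135 mm long, 40 mm high; origin: on the table, 50 mm from its tail.
There are look-alikes about, which are no part of the job. Leave any turquoise look-alike of the flat_driver alone.

How it is judged (in metres and radians):
On the way, in this order (a step that is already met when the one before it is completed fails the run):
1. the flat screwdriver is lifted clear of the rack (height (world z) of flat_driver_tip above 0.097 m), for 0.1 s.
2. its blade is in the yellow unit's selector slot, at least 4 mm deep (horizontal distance between flat_driver_tip and sel_yellow_slot below 0.012 m and z of flat_driver_tip in the frame of sel_yellow_slot below -0.004 m), for 0.1 s.
3. the selector is at its orange mark (at least 1.40 rad) with the blade still in the slot (all of step 2 and value of joint sel_yellow above 1.4 rad), for 0.1 s.
At the end, for the whole second after the job is handed in: The yellow unit's selector stands within 10 degrees of its orange mark (joint above 1.40 rad); the flat screwdriver hangs at rest, released, in its own rack hole, within 12 mm of where it began and within 0.12 rad of upright (value of joint sel_yellow above 1.4 rad and distance of flat_driver from where it was at the start of the episode below 0.012 m and angle between flat_driver's own z axis and vertical below 0.12 rad and linear speed of flat_driver below 0.02 m/s and contact force between the fingers and flat_driver below 0.2 N); the robot touches nothing.
It fails at once if the gripper or arm touches the yellow unit or its selector (contact force between any of the fingers, the arm and unit_yellow above 1 N).
It fails at once if the blue unit's selector is turned (its pointer moves more than 5 mm) (distance of sel_blue_pointer from where it was at the start of the episode above 0.005 m).
It fails at once if another tool in the rack is moved by more than 20 mm or tipped (distance of any of cross_driver, nut_driver from where it was at the start of the episode above 0.02 m or angle between any of cross_driver, nut_driver's own z axis and vertical above 0.3 rad).
It fails at once if a thing on the bench is moved by more than 30 mm (distance of any of tape_roll, spray_bottle, mug, torch from where it was at the start of the episode above 0.03 m).
It also fails if it takes over 61 s, if anything falls off the work surface, if the arm or the gripper's body presses on something with over 40 N, if the wrist force passes 120 N, or if a joint passes its speed limit or range.

### The arm

A 6-joint arm with a two-finger parallel gripper is mounted at the origin on the work surface. World frame = base frame: x ahead of the robot, y to its left, z up, the work surface at z = 0. Lengths are in mm, angles in rad, forces in N, time in s.
With the tool pointing down it reaches from about 300 to 775 mm from the base axis. Payload 14.6 kg.
Tool frame: the origin (TCP) lies at the very end of the fingers, on their centre line; the grasp point (between the pads) lies 19 mm behind it; z points along the fingers, y is the line along which they close (so a half turn about z gives the same grasp; the last joint's range is limited). The gripper opens to 94 mm and grips with 3 to 60 N. Pads are 16 mm wide; open, the fingers measure 119 mm over their backs; the gripper's body (75 mm by 177 mm) begins 78 mm behind the grasp point.
Start: joints at [1.09, 0.3, 1.521, -0, 1.321, -0.067], TCP at [221.147, 503.571, 205.446] pointing down, gripper open.
Joint ranges: [-3.03, 3.03], [-0.79, 2.21], [0.23, 2.52], [-1.04, 4.18], [0, 3.07], [-2.55, 2.55]. Speed limits (rad/s): [2.22, 2.22, 2.57, 3.14, 3.14, 3.14].

### API

Orientations are given as [roll, pitch, yaw] about the fixed x, y, z axes, in that order (R = Rz(yaw) Ry(pitch) Rx(roll)).
In Python, from cell import manip, camera, get_calibration gives the robot as it stands. The module is installed in compiled form; this text tells all that it offers.
- The arm moves only by the tool jog_arm, never from a script. Its argument "plan" is one flat list of numbers, 6 for each row, row after row: the shift along the world's x, y, z in m, then the turn, a rotation vector about the world's x, y, z in degrees. A call has 1 to 20 rows; each row is the pose to reach, as a shift and turn from the pose commanded when the call began; what a row does not reach only later rows make up. A row lasts 1/10 s, in which the tool goes at most 50 mm and 8.59 degrees, less where a joint would pass 70% of its speed; a pose out of reach is approached as far as the arm can. A call with a gripper value outside its range is refused whole. "claw" is the finger opening in m, from 0 to 0.094, set as the call begins (left out, the last holds). The fingers move at their own pace and stop on an object; "force" is the grip in N (left out, the last holds). Time passes only in rows, so rows that repeat a pose let the fingers close. It gives the time, the measured TCP pose, the force, the opening and the grip force at its end, in the units of the state.
- manip.read_state(): the state, without advancing time (a new reading comes with each control period).
- camera(name): name is "scene" or "top" or "wrist"; returns (picture, depth): 480x640x3 uint8, red, green, blue; 480x640 float32, mm along the optical axis (not along the pixel's ray), 0 where there is no reading.
- get_calibration(name): a dict with "fx", "fy", "cx", "cy" (pixels), "origin" and "attitude" of the camera in the world. Camera axes: x right, y down, z forward; pixel columns grow to the right and rows downward; lengths in mm; the calibration is good to about 2 mm. A picture is of the moment at which its call begins: read the wrist's pose just before it. get_calibration takes no time and is no camera call; for the wrist camera it gives the pose at the moment of the call.
- manip.sign_off(): hands the job in; it is judged then, once.
The state is a dict: "clock": time; "joints": joint angles; "qd": joint speeds; "effort": joint torques, N m; "eef_pos": TCP position; "eef_rot": TCP orientation; "wrist_force": force on the tool from outside, world axes, zero at the start; "moment": the same for the moment, N m; "finger_gap": finger opening in mm; "finger_force": force on a finger pad.
Only numpy, scipy, OpenCV 4.12 (cv2) and the standard library are available. Lean on these libraries where they do the work, as an engineer would, in place of code of your own. Each camera call takes 0.05 s, during which the arm holds its last target. There are 200 camera calls.

## Working session

There is one attempt and no reset: what is moved stays moved. The work goes in short steps, Python scripts to look and compute and a tool call to move; the robot and the scene stay as the last step left them, time stands still between calls to the robot, and variables do not carry over. Pictures are saved under pics/ and viewed, at most 10 in all, crops included, and the job is handed in when it is done.

Besides the shell and the picture viewer there is one more tool, called in YAML: its name, and indented under it one key for each argument. jog_arm: Moves the arm, as the interface text tells. Its arguments: {"type":"object","properties":{"plan":{"type":"array"},"claw":{"type":"number"},"force":{"type":"number"}},"required":["plan"]}

```bash
mkdir -p pics; cat > h.py <<'E'
import numpy as np, cv2
from scipy.spatial.transform import Rotation as R
from cell import manip, camera, get_calibration
def snap(n):
    c=get_calibration(n); p,d=camera(n)
    return p,d,c
def att(c):
    a=np.array(c["attitude"],float)
    return a if a.shape==(3,3) else R.from_euler('xyz',a).as_matrix()
def w(c,u,v,z):  # depth
    return att(c)@np.array([(u-c["cx"])/c["fx"]*z,(v-c["cy"])/c["fy"]*z,z])+np.array(c["origin"])
def wz(c,u,v,h): # intersect with plane z=h
    r=att(c)@np.array([(u-c["cx"])/c["fx"],(v-c["cy"])/c["fy"],1]); o=np.array(c["origin"])
    return o+r*(h-o[2])/r[2]
def save(n,p): cv2.imwrite("pics/"+n+".png",p[:,:,::-1])
E
python3 - <<'E'
from h import *
for n in ["top","scene"]:
    p,d,c=snap(n); print(c); save(n+"0",p); np.savez(n+"0.npz",p=p,d=d)
print(manip.read_state())
E
```

```text
{'fx': 542.7208696351786, 'fy': 542.7208696351786, 'cx': 323.82741433946103, 'cy': 244.08668744610858, 'origin': array([ 268.36631557,    1.38066671, 1353.7138983 ]), 'attitude': array([-2.93438346, -0.00304588, -1.64017367])}
{'fx': 520.7010786941496, 'fy': 520.7010786941496, 'cx': 312.81838484943296, 'cy': 240.27883977577935, 'origin': array([1530.78106094,   37.62354009,  923.26863911]), 'attitude': array([-2.2571712 ,  0.01998567,  1.58450022])}
{'clock': 0.1, 'joints': array([ 1.09038898e+00,  3.00410972e-01,  1.52150762e+00,  1.08880657e-05,
        1.32071667e+00, -6.66357026e-02]), 'qd': array([-7.19040647e-04, -3.81210102e-03, -8.07578104e-05,  4.75998896e-04,
        1.19883374e-03, -2.17286884e-03]), 'effort': array([ 7.93696054e-04, -5.32650304e+01, -3.53283334e+01,  7.09290057e-02,
        2.34597491e-02, -3.07264281e-05]), 'eef_pos': array([221.04496154, 503.36865735, 204.95039118]), 'eef_rot': array([-3.14055306e+00, -7.99467723e-05,  2.72781827e+00]), 'wrist_force': array([-0.73864701,  0.47115972, -0.38113627]), 'moment': array([-0.06211972, -0.01914193,  0.01982387]), 'finger_force': 0.0, 'finger_gap': 94.06190683833596}
```

View pics/top0.png

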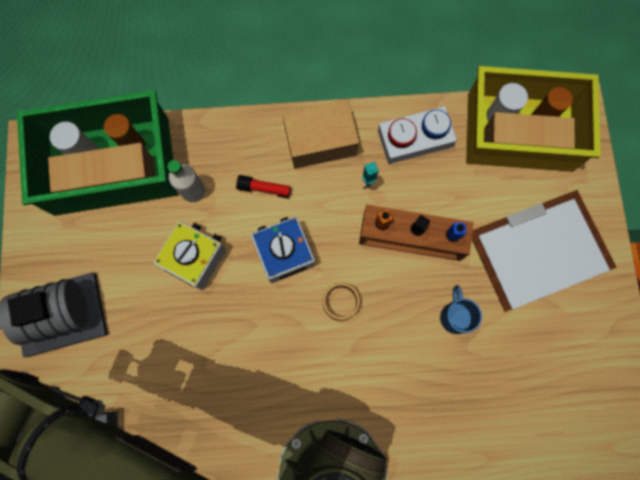

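View pics/scene0.png

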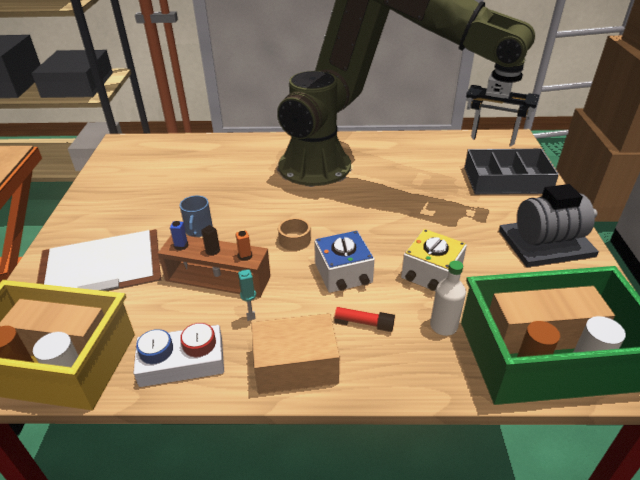

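Look-alikes for the flat driver in the top view are the turquoise driver (371,175), nut driver (421,225) and blue cross driver (457,232). The brown jars at (118,127) and (560,98) are orange-ish only. The target is the orange handle in the rack's left hole at (384,217). The yellow unit is at (188,253) and the blue one, at (283,248), must be left alone. Next is one close crop of each target, plus positions.

```bash
python3 - <<'E'
from h import *
c=get_calibration("top"); Z=np.load("top0.npz"); p,d=Z["p"],Z["d"]
a=cv2.resize(p[195:275,345:485],None,fx=5.6,fy=5.6,interpolation=3)[:300]
a=cv2.resize(p[200:250,350:430],(400,250),interpolation=3); b=cv2.resize(p[215:295,145:235],(400,356),interpolation=3)
o=np.zeros((356,800,3),np.uint8);o[:250,:400]=a;o[:,400:]=b; save("crop1",o)
hsv=cv2.cvtColor(p,cv2.COLOR_RGB2HSV)
for nm,(u,v) in dict(flat=(384,214),nut=(421,225),cross=(457,230),yel=(186,252),blue=(282,246)).items():
    print(nm,w(c,u,v,d[v,u]).round(), wz(c,u,v,99).round())
# yellow plate / rack fits
m=cv2.inRange(hsv,(24,120,110),(34,255,255)); m[:,:150]=0;m[:,235:]=0;m[:215]=0;m[295:]=0
pts=np.argwhere(m>0)[:,::-1]; P=np.array([wz(c,u,v,85)[:2] for u,v in pts],np.float32)
print("yellow",cv2.minAreaRect(P))
vs,us=np.mgrid[195:275,345:485]; Q=np.array([w(c,u,v,d[v,u]) for u,v in zip(us.ravel(),vs.ravel())])
k=np.abs(Q[:,2]-95)<8; print("rack",k.sum(),cv2.minAreaRect(Q[k,:2].astype(np.float32)))
k=(Q[:,2]>150); T=Q[k]; 
print("handle tops",T[:, :].round()[::4].tolist())
E
```

```text
flat [ 578. -160.  164.] [ 595. -169.   99.]
nut [ 545. -240.  172.] [ 562. -255.   99.]
cross [ 528. -319.  172.] [ 544. -339.   99.]
yel [536. 306.  90.] [535. 304.  99.]
blue [535.  79.  90.] [533.  78.  99.]
yellow ((537.729736328125, 308.40869140625), (113.7790298461914, 110.79885864257812), 57.7698974609375)
rack 2873 ((553.0795288085938, -244.48202514648438), (260.4056701660156, 82.22797393798828), 76.2039794921875)
handle tops [[268.0, 1.0, 1354.0], [268.0, 1.0, 1354.0], [268.0, 1.0, 1354.0], [587.0, -161.0, 163.0], [586.0, -170.0, 165.0], [585.0, -164.0, 163.0], [583.0, -150.0, 164.0], [582.0, -158.0, 168.0], [582.0, -168.0, 162.0], [581.0, -150.0, 163.0], [579.0, -158.0, 169.0], [579.0, -167.0, 168.0], [578.0, -147.0, 166.0], [578.0, -156.0, 164.0], [576.0, -164.0, 169.0], [577.0, -174.0, 163.0], [575.0, -151.0, 167.0], [576.0, -160.0, 163.0], [574.0, -169.0, 169.0], [569.0, -244.0, 166.0], [572.0, -150.0, 170.0], [572.0, -160.0, 168.0], [572.0, -169.0, 164.0], [569.0, -240.0, 160.0], [575.0, -145.0, 153.0], [570.0, -152.0, 169.0], [569.0, -161.0, 169.0], [571.0, -172.0, 15
[... 1879 characters left out ...]
0, -325.0, 169.0], [531.0, -335.0, 164.0], [536.0, -244.0, 158.0], [530.0, -314.0, 165.0], [528.0, -322.0, 168.0], [527.0, -330.0, 171.0], [268.0, 1.0, 1354.0], [528.0, -314.0, 164.0], [526.0, -323.0, 166.0], [525.0, -331.0, 168.0], [528.0, -312.0, 153.0], [524.0, -318.0, 167.0], [523.0, -326.0, 168.0], [523.0, -336.0, 166.0], [524.0, -313.0, 160.0], [522.0, -320.0, 165.0], [522.0, -329.0, 164.0], [522.0, -339.0, 161.0], [520.0, -315.0, 166.0], [520.0, -324.0, 165.0], [519.0, -333.0, 165.0], [520.0, -318.0, 154.0], [519.0, -326.0, 159.0], [519.0, -336.0, 153.0], [268.0, 1.0, 1354.0], [268.0, 1.0, 1354.0], [268.0, 1.0, 1354.0], [268.0, 1.0, 1354.0], [268.0, 1.0, 1354.0], [268.0, 1.0, 1354.0]]
```

View pics/crop1.png

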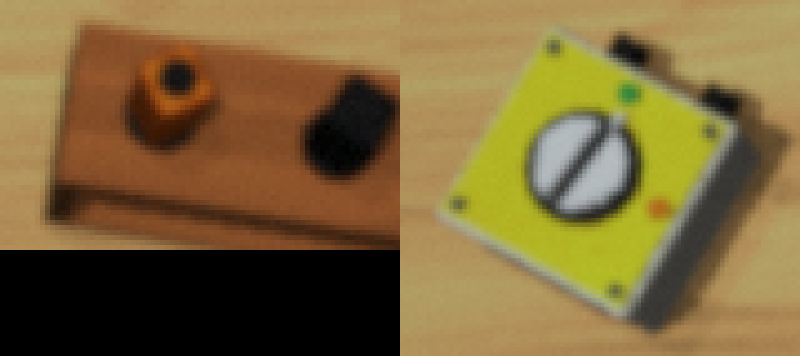

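The crop confirms the orange square handle with its black cap at top px (385.6,215.4). The yellow unit's selector is at (186.4,252.4), pointer (194,241.3), green mark (196.3,236.2) and orange mark (203,261.8).

```bash
python3 - <<'E'
from h import *
c=get_calibration("top")
print("cap",wz(c,385.6,215.4,166).round(1))
s=wz(c,186.4,252.4,99); 
for n,u,v,h in [("green",196.3,236.2,86),("orange",203,261.8,86),("ptr",194,241.3,97)]:
    q=wz(c,u,v,h); print(n,q.round(1),np.degrees(np.arctan2(*(q-s)[1::-1])).round(1))
print("sel",s.round(1))
st=manip.read_state(); k=get_calibration("wrist"); T=R.from_euler('xyz',st["eef_rot"])
print("cam in tool",T.inv().apply(k["origin"]-st["eef_pos"]).round(1),"\n",(T.as_matrix().T@att(k)).round(2),k["fx"],k["cx"],k["cy"])
print("tool y in world",T.as_matrix()[:,1].round(3))
E
```

```text
cap [ 573.8 -163.5  166. ]
green [574.2 282.1  86. ] -27.5
orange [510.8 267.6  86. ] -122.4
ptr [559.5 285.4  97. ] -34.6
sel [533.5 303.3  99. ]
cam in tool [  80.3    0.2 -178.4] 
 [[ 0.   -0.96 -0.27]
 [ 1.    0.    0.  ]
 [-0.   -0.27  0.96]] 386.7334354887183 311.06793614959224 242.71043248162053
tool y in world [ 0.402  0.916 -0.001]
```

jog_arm:
  plan: [0.01,-0.02,0.02,0,0,-3,0.03,-0.055,0.04,0,0,-8,0.05,-0.095,0.055,0,0,-14,0.07,-0.135,0.055,0,0,-20,0.09,-0.175,0.055,0,0,-25,0.11,-0.215,0.055,0,0,-30,0.13,-0.255,0.055,0,0,-35,0.15,-0.295,0.055,0,0,-40,0.17,-0.335,0.055,0,0,-45,0.195,-0.375,0.055,0,0,-50,0.215,-0.415,0.055,0,0,-55,0.24,-0.455,0.055,0,0,-60,0.26,-0.495,0.055,0,0,-65,0.285,-0.535,0.055,0,0,-70,0.305,-0.575,0.055,0,0,-74,0.325,-0.615,0.055,0,0,-77,0.34,-0.645,0.055,0,0,-79,0.353,-0.667,0.055,0,0,-80,0.353,-0.667,0.055,0,0,-80,0.353,-0.667,0.055,0,0,-80]
  claw: 0.05
  force: 50

```text
clock: 2.1
eef_pos: [573.9, -163.4, 259.8]
eef_rot: [-3.14, -0.0, 1.331]
wrist_force: [-0.5, -0.6, 0.6]
finger_gap: 49.8
finger_force: 0.0
```

```bash
python3 - <<'E'
from h import *
p,d,c=snap("wrist"); np.savez("w1.npz",p=p,d=d); print(c)
save("w1",cv2.resize(p[60:420,80:560],(800,600)))
E
```

```text
{'fx': 386.7334354887183, 'fy': 386.7334354887183, 'cx': 311.06793614959224, 'cy': 242.71043248162053, 'origin': array([591.77903778, -86.00338468, 438.20523508]), 'attitude': array([ 2.86727791e+00,  1.35406290e-03, -2.38743874e-01])}
```

View pics/w1.png

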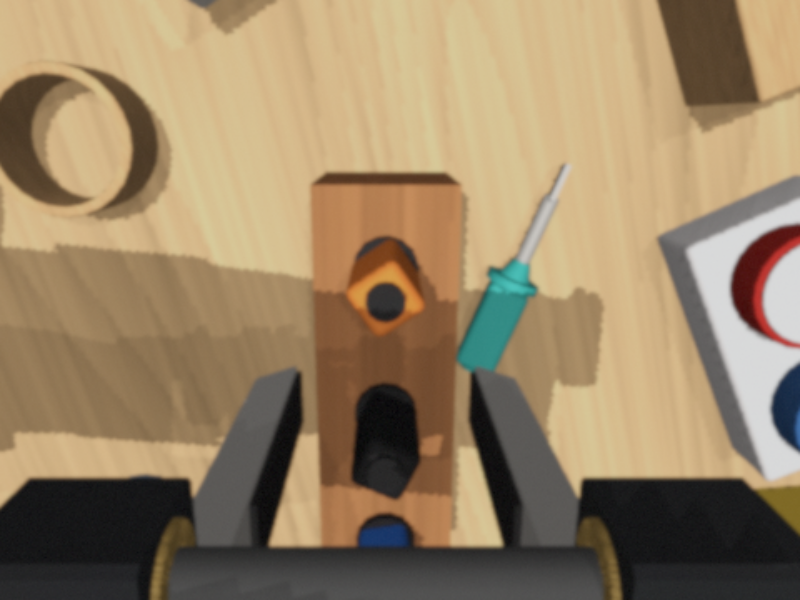

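The wrist view shows the orange handle at crop (386,301), rotated about 45° to the gripper. Its top corners are at (348,295), (388,258), (424,303) and (386,335). The nut driver is behind it at (386,470), and the turquoise look-alike lies flat at (510,290).

```bash
python3 - <<'E'
from h import *
c=get_calibration("wrist")
f=lambda u,v,h: wz(c,80+.6*u,60+.6*v,h)[:2]
print("cap",f(386,301,166).round(1))
P=[f(*q,163) for q in [(348,295),(388,258),(424,303),(386,335)]]
print("mean",np.mean(P,0).round(1))
for i in range(4):
    e=P[(i+1)%4]-P[i]; print(np.linalg.norm(e).round(1),(np.degrees(np.arctan2(e[1],e[0]))%90).round(1))
# colour mask fit
Z=np.load("w1.npz");p,d=Z["p"],Z["d"]
h=cv2.cvtColor(p,cv2.COLOR_RGB2HSV); sub=h[210:270,280:345]
m=cv2.inRange(sub,(8,190,170),(20,255,255)); vu=np.argwhere(m>0)
Q=np.array([wz(c,u+280,v+210,163)[:2] for v,u in vu],np.float32); r=cv2.minAreaRect(Q); print(len(Q),r)
E
```

```text
cap [ 574.  -158.5]
mean [ 574.4 -158. ]
24.3 29.7
25.9 24.6
22.5 27.9
25.1 28.4
40 ((574.1246337890625, -156.91714477539062), (24.37232780456543, 25.00762367248535), 19.719266891479492)
```

jog_arm:
  plan: [0,0.001,-0.01,0,0,8,0,0.002,-0.025,0,0,16,0,0.003,-0.04,0,0,24,0,0.003,-0.055,0,0,32,0,0.003,-0.065,0,0,40,0,0.003,-0.07,0,0,42,0,0.003,-0.07,0,0,42]

```text
clock: 2.85
eef_pos: [573.7, -159.3, 190.1]
eef_rot: [-3.141, -0.001, 2.066]
wrist_force: [0.3, 0.3, 0.1]
finger_gap: 50.0
finger_force: 0.0
```

```bash
python3 - <<'E'
from h import *
p,d,c=snap("wrist"); np.savez("w2.npz",p=p,d=d); print(c["origin"])
h=cv2.cvtColor(p,cv2.COLOR_RGB2HSV)
save("w2",cv2.resize(p[200:400,180:440],(780,600),interpolation=3))
E
```

```text
[535.15231018 -89.12714777 368.56145076]
```

View pics/w2.png

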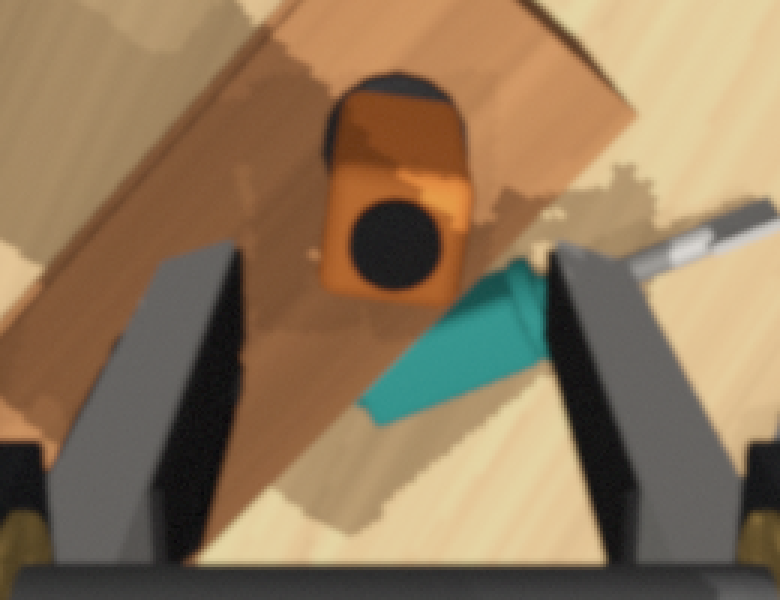

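```bash
python3 - <<'E'
from h import *
c=get_calibration("wrist"); Z=np.load("w2.npz");p,d=Z["p"],Z["d"]
f=lambda u,v: (180+u/3,200+v/3)
for n,q in dict(tqend=(380,410),tqmid=(450,360),tqcollar=(530,320),shaft=(660,260)).items():
    u,v=f(*q); print(n,w(c,u,v,d[int(v),int(u)]).round())
print("cap",wz(c,*f(395,245),166)[:2].round(1))
P=[wz(c,*f(*q),163)[:2] for q in [(335,172),(470,182),(462,305),(322,288)]]; print("mean",np.mean(P,0).round(1))
for i in range(4):
    e=P[(i+1)%4]-P[i]; print(np.linalg.norm(e).round(1),(np.degrees(np.arctan2(e[1],e[0]))%90).round(1))
T=R.from_euler('xyz',manip.read_state()["eef_rot"]).as_matrix(); print(T[:,0].round(3),T[:,1].round(3))
E
```

```text
tqend [ 623. -261.   28.]
tqmid [ 634. -233.   29.]
tqcollar [ 647. -206.   36.]
shaft [ 677. -173.   25.]
cap [ 573.6 -159.4]
mean [ 573.9 -158.9]
25.3 23.9
25.0 25.8
27.2 20.8
23.6 21.5
[-0.474  0.881  0.   ] [0.881 0.474 0.   ]
```

The turquoise driver lies flat on the bench (below z 36 mm), clear of the fingers. I'll go down, close and lift a little.

jog_arm:
  plan: [0,0,-0.02,0,0,-2,0,0,-0.045,0,0,-4,0,0,-0.065,0,0,-4,0,0,-0.072,0,0,-4,0,0,-0.072,0,0,-4]

```text
clock: 3.4
eef_pos: [574.0, -160.1, 118.4]
eef_rot: [-3.141, -0.001, 1.994]
wrist_force: [-0.3, -0.4, -0.3]
finger_gap: 49.7
finger_force: 0.0
```

jog_arm:
  plan: [0,0,0,0,0,0,0,0,0,0,0,0,0,0,0,0,0,0,0,0,0,0,0,0,0,0,0,0,0,0,0,0,0,0,0,0,0,0,0,0,0,0,0,0,0,0,0,0]
  claw: 0
  force: 50

```text
clock: 4.2
eef_pos: [574.5, -160.5, 119.3]
eef_rot: [3.141, 0.001, 1.995]
wrist_force: [-0.3, 1.4, 6.2]
finger_gap: 28.2
finger_force: 48.8
```

jog_arm:
  plan: [0,0,0.01,0,0,0,0,0,0.03,0,0,0,0,0,0.06,0,0,0,0,0,0.09,0,0,0,0,0,0.115,0,0,0,0,0,0.13,0,0,0,0,0,0.13,0,0,0,0,0,0.13,0,0,0]

```text
clock: 5.0
eef_pos: [573.9, -160.4, 247.9]
eef_rot: [-3.141, -0.0, 1.995]
wrist_force: [-0.8, -0.2, -1.4]
finger_gap: 28.0
finger_force: 48.8
```

```bash
python3 - <<'E'
from h import *
p,d,c=snap("scene"); np.savez("s1.npz",p=p,d=d)
o=np.array(c["origin"]); A=att(c)
def proj(q):
    e=A.T@(np.array(q,float)-o); return c["fx"]*e[0]/e[2]+c["cx"],c["fy"]*e[1]/e[2]+c["cy"]
q=proj([574,-160,150]); print(q, "view az",np.degrees(np.arctan2(o[1]+160,o[0]-574)))
u,v=map(int,q); u0,v0=u-45,v-55
save("s1",cv2.resize(p[v0:v0+75,u0:u0+90],(720,600),interpolation=3)); print(u0,v0)
E
```

```text
(np.float64(241.53008750673038), np.float64(237.27820704246736)) view az 11.67035064335657
196 182
```

View pics/s1.png

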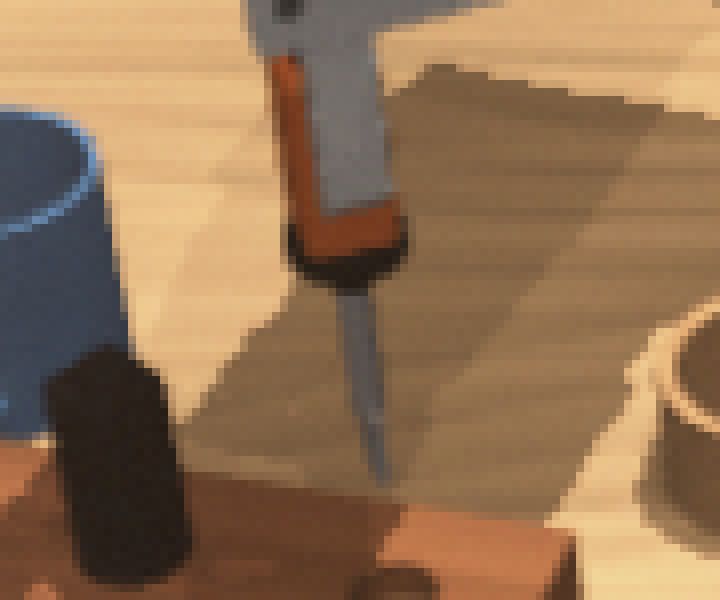

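The scene crop shows the blade edge-on (tip at crop (380,480), about 3 px wide). Its width therefore runs along the view direction, which is the gripper's closing line at 24°. I'll carry the driver to the yellow unit, offset so the wrist camera sits over the selector.

jog_arm:
  plan: [0,0.01,0,0,0,3,0,0.03,0,0,0,8,0,0.06,0,0,0,15,0,0.09,0,0,0,22,0,0.12,0,0,0,29,0.001,0.15,0,0,0,36,0.001,0.18,0,0,0,43,0.001,0.21,0,0,0,50,0.002,0.24,0,0,0,57,0.002,0.27,0,0,0,64,0.002,0.3,0,0,0,71,0.002,0.33,0,0,0,78,0.003,0.36,0,0,0,85,0.003,0.39,0,0,0,92,0.003,0.42,0,0,0,99,0.004,0.45,0,0,0,106,0.004,0.48,0,0,0,112,0.004,0.51,0,0,0,118,0.004,0.525,0,0,0,121.5,0.004,0.53,0,0,0,121.7]

```text
clock: 7.05
eef_pos: [577.5, 370.9, 246.5]
eef_rot: [3.14, -0.002, -2.162]
wrist_force: [0.1, -0.7, -1.3]
finger_gap: 28.1
finger_force: 48.8
```

jog_arm:
  plan: [0,0,0,0,0,0,0,0,0,0,0,0]

```text
clock: 7.25
eef_pos: [578.3, 368.7, 248.0]
eef_rot: [3.141, -0.001, -2.167]
wrist_force: [-0.2, -0.7, -0.9]
finger_gap: 28.3
finger_force: 48.8
```

```bash
python3 - <<'E'
from h import *
p,d,c=snap("wrist"); np.savez("w3.npz",p=p,d=d); print(c["origin"],c["attitude"])
save("w3",cv2.resize(p[60:420,110:530],(700,600),interpolation=3))
E
```

```text
[532.91997253 304.06344553 426.5007163 ] [ 2.86745771e+00 -3.60569518e-04  2.54666951e+00]
```

View pics/w3.png

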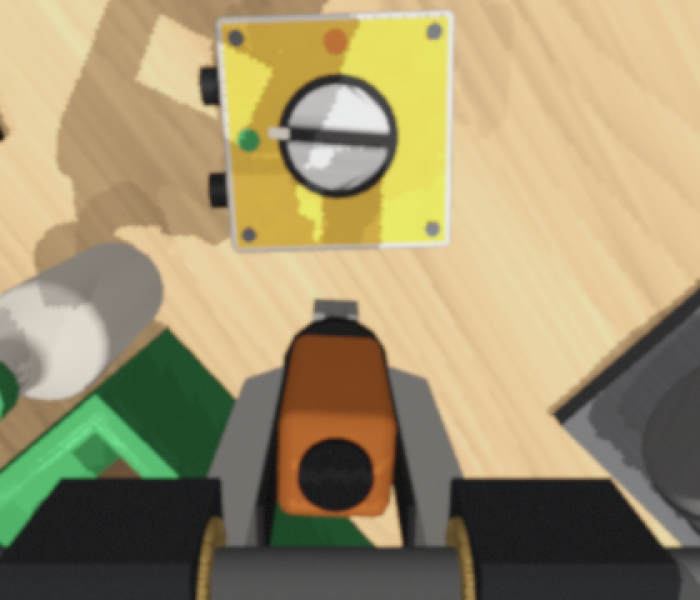

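The wrist view shows the yellow selector: disc centre at crop (338,136), slot from (290,132) to (393,141), pointer at (278,133). The blade's lower edge runs from (315,300) to (358,300), parallel to the image x axis.

```bash
python3 - <<'E'
from h import *
c=get_calibration("wrist"); Z=np.load("w3.npz");p,d=Z["p"],Z["d"]
f=lambda u,v,h: wz(c,110+.6*u,60+.6*v,h)[:2]
ang=lambda e: np.degrees(np.arctan2(e[1],e[0])).round(1)
s=f(338,136,99); print("sel",s.round(1))
T=R.from_euler('xyz',manip.read_state()["eef_rot"]).as_matrix(); X,Y=T[:2,0],T[:2,1]
print("tool x,y ang",ang(X),ang(Y),T[:,2].round(4))
a,b=f(315,300,144),f(358,300,144); t=(a+b)/2-1.75*X
print("tip",t.round(1),"w",np.linalg.norm(b-a),ang(a-b),"TCP",manip.read_state()["eef_pos"].round(1))
print("green",ang(f(248,140,86)-s),"orange",ang(f(335,41,86)-s),"ptr",ang(f(278,133,97)-s),"slot",ang(f(290,132,97)-f(393,141,97)))
cs=np.array([f(*q,85) for q in [(219,22),(452,13),(448,244),(233,250)]]); print("plate c",cs.mean(0).round(1),[ang(cs[(i+1)%4]-cs[i]) for i in range(4)])
# slot dark pixels fit
g=p.max(2).astype(int); vs,us=np.mgrid[60:230,240:360]; 
Q=np.array([wz(c,u,v,97)[:2] for u,v in zip(us.ravel(),vs.ravel())]); r=np.linalg.norm(Q-s,axis=1)
k=(r<21)&(g[60:230,240:360].ravel()<95); q=Q[k]; m=q.mean(0); ev=np.linalg.eigh(np.cov((q-m).T)); print("slot fit",k.sum(),m.round(1),ang(ev[1][:,1])%180,np.sqrt(ev[0]))
E
```

```text
sel [535.2 309.9]
tool x,y ang -124.1 145.9 [-3.e-04 -2.e-04 -1.e+00]
tip [576.8 369.9] w 19.558620109840867 -34.1 TCP [578.4 368.6 248.3]
green -31.3 orange -122.2 ptr -36.8 slot -38.9
plate c [535.7 310.8] [np.float64(148.0), np.float64(57.7), np.float64(-32.5), np.float64(-123.1)]
slot fit 360 [536.  309.8] 141.2 [ 1.65820612 12.34325731]
```

jog_arm:
  plan: [-0.01,-0.015,0,0,0,-2,-0.025,-0.04,0,0,0,-4,-0.037,-0.055,-0.01,0,0,-4.7,-0.041,-0.06,-0.025,0,0,-4.7,-0.041,-0.06,-0.037,0,0,-4.7,-0.041,-0.06,-0.04,0,0,-4.7,-0.041,-0.06,-0.04,0,0,-4.7,-0.041,-0.06,-0.04,0,0,-4.7]

```text
clock: 8.1
eef_pos: [537.5, 309.9, 208.8]
eef_rot: [-3.141, 0.001, -2.246]
wrist_force: [-0.4, 0.4, -0.7]
finger_gap: 28.3
finger_force: 48.8
```

```bash
python3 - <<'E'
from h import *
p,d,c=snap("wrist"); np.savez("w4.npz",p=p,d=d); print(c["origin"])
save("w4",cv2.resize(p[100:260,210:410],(750,600),interpolation=3))
E
```

```text
[486.87963366 248.83435588 387.20608617]
```

View pics/w4.png

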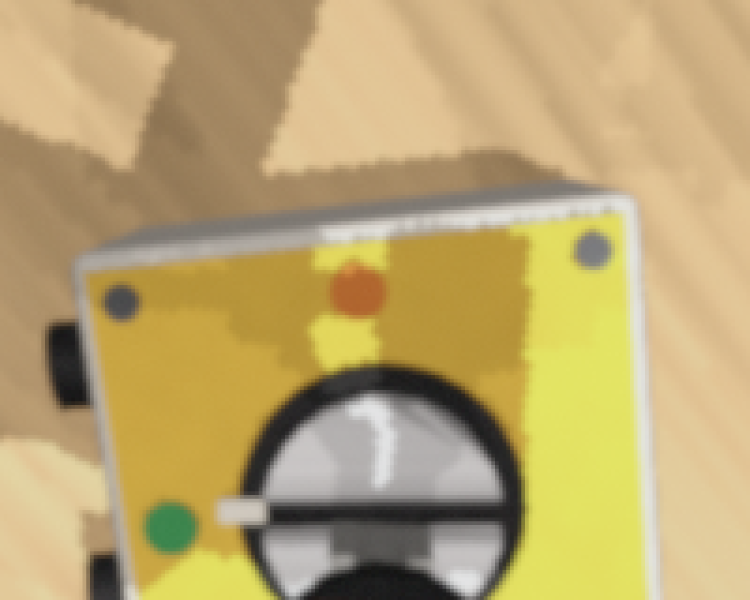

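The slot now runs level in the picture (v≈512), parallel to the blade, whose lower edge is at v≈523, u 330–430. Now for the residual.

```bash
python3 - <<'E'
from h import *
c=get_calibration("wrist"); Z=np.load("w4.npz");p=Z["p"]
f=lambda u,v,h: wz(c,210+u/3.75,100+v/3.75,h)[:2]
T=R.from_euler('xyz',manip.read_state()["eef_rot"]).as_matrix(); X,Y=T[:2,0],T[:2,1]
col=p[225:262,305:318].astype(int).sum(2).mean(1)/3; print("centre col",dict(zip(range(225,262),col.astype(int))))
col=p[225:262,288:295].astype(int).sum(2).mean(1)/3; print("side col",dict(zip(range(225,262),col.astype(int))))
s=(f(380,512,98)); t=f(380,523,105)-1.75*X
for n,q in dict(slotmid=s,tip=t,slotL=f(270,512,98),slotR=f(505,512,98),discL=f(258,500,99),discR=f(508,500,99),bladeL=f(330,530,110),bladeR=f(430,530,110)).items():
    e=q-manip.read_state()["eef_pos"][:2]; print(n,q.round(1),"toolx",(e@X).round(1),"tooly",(e@Y).round(1))
print(X.round(3),Y.round(3))
E
```

```text
centre col {225: np.int64(193), 226: np.int64(192), 227: np.int64(190), 228: np.int64(184), 229: np.int64(176), 230: np.int64(168), 231: np.int64(158), 232: np.int64(140), 233: np.int64(110), 234: np.int64(74), 235: np.int64(47), 236: np.int64(37), 237: np.int64(34), 238: np.int64(42), 239: np.int64(60), 240: np.int64(76), 241: np.int64(83), 242: np.int64(85), 243: np.int64(85), 244: np.int64(84), 245: np.int64(84), 246: np.int64(84), 247: np.int64(83), 248: np.int64(80), 249: np.int64(70), 250: np.int64(50), 251: np.int64(29), 252: np.int64(22), 253: np.int64(22), 254: np.int64(25), 255: np.int64(28), 256: np.int64(27), 257: np.int64(28), 258: np.int64(27), 259: np.int64(27), 260: np.int64(31), 261: np.int64(43)}
side col {225: np.int64(198), 226: np.int64(195), 227: np.int64(191), 228: np.int64(188), 229: np.int64(185), 230: np.int64(182), 231: np.int64(176), 232: np.int64(161), 233: np.int64(132), 234: np.int64(92), 235: np.int64(56), 236: np.int64(38), 237: np.int64(33), 238: np.int64(36), 239: np.int64(62), 240: np.int64(96), 241: np.int64(118), 242: np.int64(133), 243: np.int64(147), 244: np.int64(163), 245: np.int64(178), 246: np.int64(189), 247: np.int64(193), 248: np.int64(194), 249: np.int64(193), 250: np.int64(191), 251: np.int64(189), 252: np.int64(187), 253: np.int64(185), 254: np.int64(183), 255: np.int64(177), 256: np.int64(161), 257: np.int64(131), 258: np.int64(96), 259: np.int64(64), 260: np.int64(46), 261: np.int64(45)}
slotmid [534.7 308.9] toolx 2.5 tooly 1.6
tip [536.1 310.6] toolx 0.3 tooly 1.6
slotL [552.4 294.7] toolx 2.5 tooly -21.1
slotR [514.5 325. ] toolx 2.5 tooly 27.4
discL [552.5 291.1] toolx 5.3 tooly -23.4
discR [512.4 323.1] toolx 5.3 tooly 27.9
bladeL [542.8 303.1] toolx 2.0 tooly -8.3
bladeR [527.3 315.5] toolx 2.0 tooly 11.5
[-0.625 -0.78 ] [-0.78   0.625]
```

jog_arm:
  plan: [-0.001,-0.0006,0,0,0,0,-0.0011,-0.0007,-0.003,0,0,0,-0.0011,-0.0007,-0.006,0,0,0,-0.0011,-0.0007,-0.009,0,0,0,-0.0011,-0.0007,-0.011,0,0,0,-0.0011,-0.0007,-0.013,0,0,0,-0.0011,-0.0007,-0.0135,0,0,0,-0.0011,-0.0007,-0.0135,0,0,0]

```text
clock: 8.95
eef_pos: [536.0, 308.9, 194.9]
eef_rot: [3.142, -0.0, -2.246]
wrist_force: [-0.2, -0.6, -2.4]
finger_gap: 28.0
finger_force: 48.8
```

```bash
python3 - <<'E'
from h import *
s=manip.read_state(); print(s["eef_pos"],s["wrist_force"],s["moment"])
E
```

```text
[536.03838568 308.88772594 194.89400107] [-0.17689882 -0.64069802 -2.37050991] [0.08173672 0.01571164 0.02910382]
```

jog_arm:
  plan: [0,0,0,0,0,-3,0,0,0,0,0,-8,0,0,0,0,0,-13,0,0,0,0,0,-18,0,0,0,0,0,-23,0,0,0,0,0,-28,0,0,0,0,0,-33,0,0,0,0,0,-38,0,0,0,0,0,-43,0,0,0,0,0,-48,0,0,0,0,0,-53,0,0,0,0,0,-58,0,0,0,0,0,-63,0,0,0,0,0,-68,0,0,0,0,0,-73,0,0,0,0,0,-77,0,0,0,0,0,-80,0,0,0,0,0,-82,0,0,0,0,0,-84,0,0,0,0,0,-85]

```text
clock: 10.95
eef_pos: [536.4, 309.1, 195.1]
eef_rot: [3.14, 0.0, 2.552]
wrist_force: [2.3, 1.9, -3.0]
finger_gap: 28.2
finger_force: 48.7
```

```bash
python3 - <<'E'
from h import *
s=manip.read_state(); print(s["eef_pos"],s["wrist_force"],s["moment"])
p,d,c=snap("wrist"); np.savez("w5.npz",p=p,d=d)
save("w5",cv2.resize(p[90:290,190:440],(750,600),interpolation=3))
E
```

```text
[536.35674238 309.12099368 195.12703297] [ 2.34631245  1.86652148 -3.00099944] [ 0.66252177 -0.75300797  0.14627365]
```

View pics/w5.png

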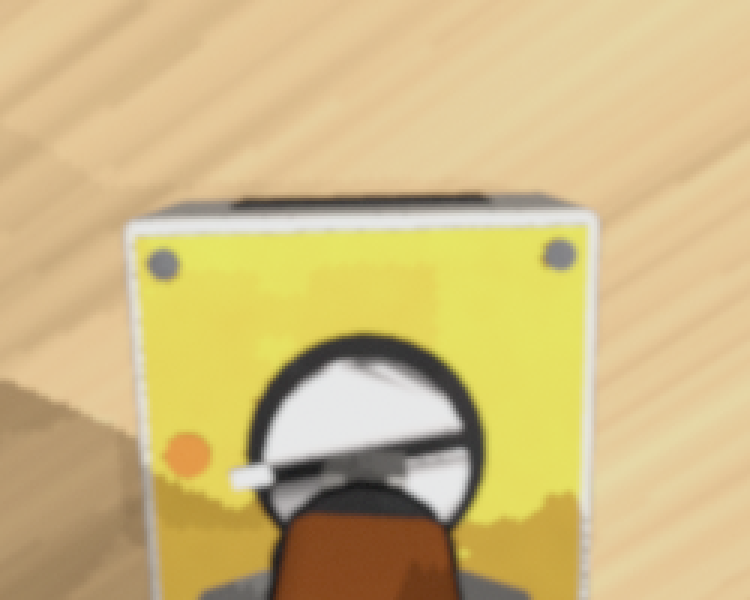

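The pointer at (252,477) still lags the orange mark at (187,455) by roughly 8°, which is the blade's play in the slot. I'll turn 9° further.

jog_arm:
  plan: [0,0,0,0,0,-3,0,0,0,0,0,-6,0,0,0,0,0,-8,0,0,0,0,0,-9,0,0,0,0,0,-9,0,0,0,0,0,-9]

```text
clock: 11.6
eef_pos: [536.2, 309.0, 195.1]
eef_rot: [3.141, 0.0, 2.397]
wrist_force: [4.6, 4.0, -1.6]
finger_gap: 27.9
finger_force: 48.7
```

```bash
python3 - <<'E'
from h import *
s=manip.read_state(); print(s["eef_pos"],s["eef_rot"],s["wrist_force"],s["moment"])
p,d,c=snap("wrist"); np.savez("w6.npz",p=p,d=d)
hsv=cv2.cvtColor(p,cv2.COLOR_RGB2HSV); ang=lambda e: np.degrees(np.arctan2(e[1],e[0])).round(1)
ctr=np.array([535.5,309.5])
vs,us=np.mgrid[100:300,180:450]
Q=np.array([wz(c,u,v,97)[:2] for u,v in zip(us.ravel(),vs.ravel())]); H=hsv[100:300,180:450].reshape(-1,3); r=np.linalg.norm(Q-ctr,axis=1)
k=(r>27)&(r<38)&(H[:,1]<60)&(H[:,2]>170); print("ptr",k.sum(),Q[k].mean(0).round(1),ang(Q[k].mean(0)-ctr))
Q=np.array([wz(c,u,v,86)[:2] for u,v in zip(us.ravel(),vs.ravel())]); r=np.linalg.norm(Q-ctr,axis=1)
k=(r>38)&(r<55)&(H[:,0]<19)&(H[:,1]>150)&(H[:,2]>140); print("orange",k.sum(),Q[k].mean(0).round(1),ang(Q[k].mean(0)-ctr))
E
```

```text
[536.20174638 309.04691637 195.09657353] [3.14085511e+00 1.57148917e-04 2.39729380e+00] [ 4.5732575   3.98552217 -1.56696479] [ 0.82776387 -1.01791589  0.13368126]
ptr 60 [517.6 285.5] -126.7
orange 147 [510.9 271.8] -123.1
```

The pointer (-126.7°) is at the orange mark (-123.1°), at its stop. I'll back off 5° within the play, lift, and return to the rack.

jog_arm:
  plan: [0,0,0,0,0,3,0,0,0,0,0,5,0,0,0.005,0,0,5,0,0,0.015,0,0,5,0,0,0.035,0,0,5,0,0,0.05,0,0,5,0,0,0.055,0,0,5,0,0,0.055,0,0,5]

```text
clock: 12.45
eef_pos: [536.1, 308.9, 250.8]
eef_rot: [3.141, 0.0, 2.483]
wrist_force: [0.2, -0.4, -1.0]
finger_gap: 28.0
finger_force: 48.8
```

jog_arm:
  plan: [0.001,-0.01,0,0,0,-1,0.003,-0.03,0,0,0,-3,0.005,-0.06,0,0,0,-5,0.007,-0.09,0,0,0,-7,0.01,-0.12,0,0,0,-9,0.013,-0.15,0,0,0,-11,0.015,-0.18,0,0,0,-13,0.017,-0.21,0,0,0,-15,0.02,-0.24,0,0,0,-17,0.023,-0.27,0,0,0,-19,0.025,-0.3,0,0,0,-21,0.028,-0.33,0,0,0,-23,0.03,-0.36,0,0,0,-25,0.033,-0.39,0,0,0,-26,0.035,-0.42,0,0,0,-27,0.037,-0.445,0,0,0,-28,0.0381,-0.46,0,0,0,-28,0.0381,-0.4693,0,0,0,-28,0.0381,-0.4693,0,0,0,-28,0.0381,-0.4693,0,0,0,-28]

```text
clock: 14.45
eef_pos: [574.1, -159.7, 249.8]
eef_rot: [-3.142, -0.0, 1.995]
wrist_force: [-0.5, 0.9, -1.0]
finger_gap: 28.1
finger_force: 48.8
```

```bash
python3 - <<'E'
from h import *
p,d,c=snap("top"); s=manip.read_state(); print(s["eef_pos"],s["eef_rot"],s["wrist_force"])
e=cv2.resize(p[215:295,145:235],(675,600),interpolation=3); save("t2",e)
E
```

```text
[ 574.14097615 -159.5383155   249.95745325] [ 3.14158997e+00 -1.82952237e-04  1.99566917e+00] [ 0.10606598  0.22387252 -0.65257231]
```

View pics/t2.png

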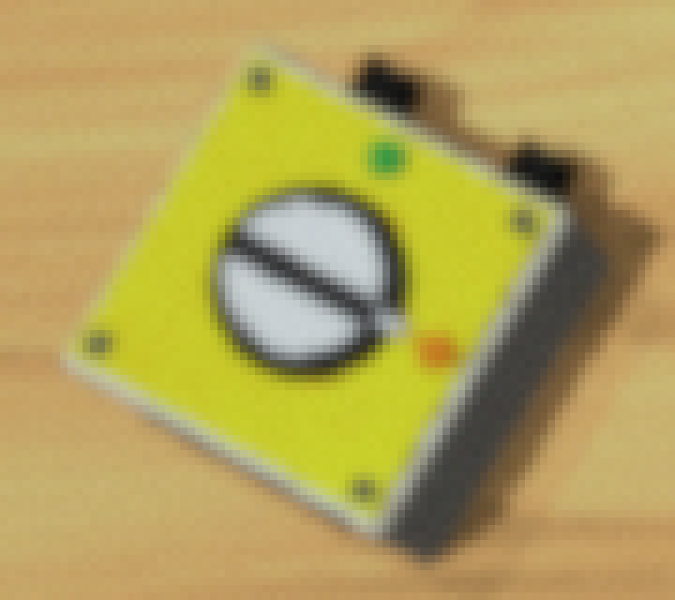

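The top view shows the pointer (395,323) on the line towards the orange mark (437,352). I'll check the slot angle numerically against the plate edges before lowering.

```bash
python3 - <<'E'
from h import *
c=get_calibration("top"); 
def slot(p):
    h=cv2.cvtColor(p,cv2.COLOR_RGB2HSV); vs,us=np.mgrid[225:282,160:215]; g=p.max(2).astype(int)[225:282,160:215].ravel()
    Q=np.array([wz(c,u,v,98)[:2] for u,v in zip(us.ravel(),vs.ravel())])
    q0=wz(c,186.4,252.4,99)[:2]; r=np.linalg.norm(Q-q0,axis=1); k=r<19; W=np.clip(150-g[k],0,None).astype(float)
    m=np.average(Q[k],axis=0,weights=W); e=np.linalg.eigh(np.cov(Q[k].T,aweights=W))[1][:,1]
    return m.round(1),np.degrees(np.arctan2(e[1],e[0]))%180
a=slot(np.load("top0.npz")["p"]); b=slot(camera("top")[0]); print(a,b)
E
```

```text
(array([536.6, 306.9]), np.float64(142.78592801733032)) (array([533.6, 303.2]), np.float64(58.75402752043033))
```

The slot has turned 84° from its start at about 0.1 rad, so the selector is at about 1.56 rad. Lowering into the hole.

jog_arm:
  plan: [0,0,-0.01,0,0,0,0,0,-0.03,0,0,0,0,0,-0.055,0,0,0,0,0,-0.08,0,0,0,0,0,-0.1,0,0,0,0,0,-0.112,0,0,0,0,0,-0.12,0,0,0,0,0,-0.126,0,0,0,0,0,-0.13,0,0,0,0,0,-0.131,0,0,0,0,0,-0.131,0,0,0,0,0,-0.131,0,0,0]

```text
clock: 15.75
eef_pos: [574.3, -160.5, 119.4]
eef_rot: [3.141, 0.001, 1.995]
wrist_force: [0.6, -0.1, 1.8]
finger_gap: 28.3
finger_force: 48.8
```

Seated at the grasp height with light contact. Releasing to 50 mm, then going straight up.

jog_arm:
  plan: [0,0,0,0,0,0,0,0,0,0,0,0,0,0,0,0,0,0,0,0,0,0,0,0,0,0,0,0,0,0,0,0,0,0,0,0]
  claw: 0.05

```text
clock: 16.35
eef_pos: [574.1, -160.4, 118.9]
eef_rot: [-3.142, -0.0, 1.995]
wrist_force: [0.4, -0.4, -0.2]
finger_gap: 49.9
finger_force: 0.0
```

jog_arm:
  plan: [0,0,0.01,0,0,0,0,0,0.03,0,0,0,0,0,0.06,0,0,0,0,0,0.09,0,0,0,0,0,0.12,0,0,0,0,0,0.135,0,0,0,0,0,0.14,0,0,0,0,0,0.14,0,0,0,0,0,0.14,0,0,0]

```text
clock: 17.25
eef_pos: [573.9, -160.3, 258.0]
eef_rot: [-3.141, -0.001, 1.995]
wrist_force: [-0.1, -0.1, 0.1]
finger_gap: 49.7
finger_force: 0.0
```

```bash
python3 - <<'E'
from h import *
p,d,c=snap("wrist"); h=cv2.cvtColor(p,cv2.COLOR_RGB2HSV)
m=cv2.inRange(h,(5,180,120),(20,255,255)); n,l,s,ce=cv2.connectedComponentsWithStats(m)
vs,us=np.mgrid[150:330,200:420]; Q=np.array([w(c,u,v,d[v,u]) for u,v in zip(us.ravel(),vs.ravel())])
k=(Q[:,2]>158)&(Q[:,2]<172)&(np.linalg.norm(Q[:,:2]-[574,-159],axis=1)<30)
print("handle top",k.sum(),Q[k].mean(0).round(1)); print(manip.read_state()["finger_gap"])
k=(np.abs(Q[:,2]-101)<5)&(np.linalg.norm(Q[:,:2]-[574,-159],axis=1)<20); print("collar",k.sum(),Q[k].mean(0).round(1))
E
```

```text
handle top 1300 [ 572.8 -158.   162.6]
50.03515343870371
collar 198 [ 567.6 -149.3  100.2]
```

The handle top is back at (573,-158) and at seated height, and the gripper is clear. Handing in.

```bash
python3 -c "
from cell import manip
print(manip.sign_off())"
```

```text
the job is handed in; nothing more can be done
None
```

I turned the yellow selector to its orange mark (measured at about 1.56 rad), hung the orange screwdriver back in its own rack hole, released it, and handed the job in at about 17 s; hand-in returned no verdict.

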